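# Load a base plate under the spring clip of a sanding jig

## Robot

A 6-joint arm with a two-finger parallel gripper is mounted at the origin on the work surface. World frame = base frame: x ahead of the robot, y to its left, z up, the work surface at z = 0. Lengths are in m, angles in rad, forces in N, time in s.
With the tool pointing down it reaches from about 0.25 to 0.725 m from the base axis. Payload 4 kg.
Tool frame: the origin (TCP) lies at the very end of the fingers, on their centre line; the grasp point (between the pads) lies 19 mm behind it (bot.pinch_z is the distance from the TCP to the grasp point, in m); z points along the fingers, x is the direction in which the jaws open and shut, and the axes are right-handed (so a half turn about z gives the same grasp; the last joint's range is limited). The gripper opens to 85 mm and grips with 20 to 120 N. Pads are 22 mm wide; open, the fingers measure 114 mm over their backs; the gripper's body (76 mm by 85 mm) begins 54 mm behind the grasp point. The pads swing forward as they close: fully open they stand 13 mm farther back than shut.
Start: joints at [1.174, 0.241, 0.005, 1.335, 0, 1.571], TCP at [0.193, 0.461, 0.231] pointing down, gripper open.
Joint ranges: [-2.72, 2.72], [-1.05, 1.87], [-1.09, 1.28], [-1.99, 2.15], [-1.42, 1.44], [-3.14, 3.14]. Speed limits (rad/s): [2.79, 2.79, 3.14, 3.14, 3.14, 3.14].

## Interface

Orientations are given as a unit quaternion [x, y, z, w].
In Python, from workcell import bot gives the robot as it stands. The module is installed in compiled form; this text tells all that it offers.
- The arm moves only by the shell command python3 -m inch 'ROWS'. ROWS is JSON, a list of rows, each a list of 7 numbers: the shift along the tool's x, y, z scaled (see below), then the turn, a rotation vector about the tool's x, y, z scaled (see below), then the gripper command: -1 is fully open, 1 is shut, values between are in proportion. In form: [[x, y, z, wx, wy, wz, gripper], ...]. A call has exactly 8 rows; each row shifts and turns the commanded pose from where the row before left it, along the tool's axes as they then stand; what a row does not reach is not made up. The controller multiplies each number of a shift by 2.5 cm and each number of a turn by 180 degrees. A row lasts 1/10 s, in which the tool goes at most 50 mm and 8.59 degrees, less where a joint would pass 70% of its speed; a pose out of reach is approached as far as the arm can. A call with a number of a shift or a turn outside -1 to 1 is refused whole. A call with a gripper value outside its range is refused whole. The fingers move at their own pace and stop on an object; the grip force is fixed at half the most. Time passes only in rows, so rows that do not move let the fingers close, or fill a call up. It gives the time, the measured TCP pose, the force and the opening at its end, in the units of the state.
- bot.get_obs(): the state, without advancing time (a new reading comes with each control period).
- bot.camera(name): name is "side" or "top"; returns (picture, depth): 384x512x3 uint8, blue, green, red; 384x512 float32, m along the optical axis (not along the pixel's ray), 0 where there is no reading.
- bot.get_calibration(name): a dict with "vfov" (degrees; the focal length in pixels is half the picture's height over the tangent of half this angle, whatever the lens; pixels are square), "cx", "cy" (the principal point, pixels), "R" (3x3) and "t" (3): a world point X has camera coordinates R X + t. Camera axes: x right, y down, z forward; pixel columns grow to the right and rows downward; lengths in m; the calibration is good to about 2 mm. A picture is of the moment at which its call begins. get_calibration takes no time and is no camera call.
- bot.job_done(): hands the job in, once; it reports no verdict.
The state is a dict: "clock": time; "joint_pos": joint angles; "joint_vel": joint speeds; "tau": joint torques, N m; "eef_pos": TCP position; "tool_rot": TCP orientation; "ft_force": force on the tool from outside, world axes, zero at the start; "ft_torque": the same for the moment, N m; "grip_width": finger opening in m.
Only numpy, scipy, OpenCV 4.12 (cv2) and the standard library are available. Lean on these libraries where they do the work, as an engineer would, in place of code of your own. Each camera call takes 0.05 s, during which the arm holds its last target.

## Task

Press the sanding jig's long pedal down with one fingertip so that its spring clip opens, and while you keep it down, push the flat black plate along the channel beneath the raised jaw with the other fingertip until it is fully home against the end stop. Then let the pedal up so that the jaw clamps the plate, and leave the plate there. Only push the plate, never lift it out of the channel, and leave the other things on the bench where they are.

Things in the scene. Friction and masses are not known exactly. Their poses are not given: they have to be found in the camera images.
- fixture: Sanding jig fixed to the bench, its place and yaw vary (yaw within 0.55 rad): plywood board 10 mm thick, in its own frame x -115 to +60, y -91 to +95 mm. Origin on the bench surface; x is the pushing direction (away from the robot), y left, z up. A straight channel runs along y = 0; left of it the steel spring clip, hinged along x at y = +35, z = 27 mm.
- channel (a point): Middle of the channel's open near end, on its wooden floor: at x = -110, y = 0, z = 22 mm of the jig, same axes as the jig. The floor is level, 48 mm wide between two aluminium rails 6 mm high above it and 5 mm thick, and runs in +x up to the end stop.
- stop (a point): End stop of the channel, an aluminium bar across it, 12 mm high above the floor: this point is the bottom middle of its near face, at x = +45, y = 0, z = 22 mm of the jig.
- plate: Flat black plate, 50 (x) x 44 (y) x 12 mm thick, about 40 g, lying in the channel on the near side of the jaw, its x along the channel within 0.03 rad. Origin at the centre of its underside. It starts at x = -50 to -30 mm of the jig; home, touching the end stop, its origin is at x = +20 mm. Its near edge is free across its full width.
- clip (a joint): Hinge of the spring clip, rad: 0 = at rest, jaw 6 mm above the channel floor, which blocks the 12 mm plate; grows as the pedal is pressed, hard stop at 0.45. A spring closes it: the pedal's middle takes about 4 N to start, 10 N at the stop. Above 0.20 the plate passes freely under the jaw; let go on the plate, the clip stays at about 0.16 and clamps it.
- pedal (a point): Centre of the top of the pedal, a smooth steel leaf 34 mm wide, 5 mm thick, 110 mm long beside the channel (x = -107 to +2 mm of the jig). This point: y = +70, z = 41 mm at rest (sloping up to the left 0.33 rad); y = +73, z = 29 mm and level at joint 0.33; z = 24 mm at the stop. At joint 0.28 to 0.45 a tip level with it is low enough to push the plate and clear of the floor.
- jaw (a point): Underside of the jaw's foot, a round steel bar 10 mm thick and 20 mm long (x = +10 to +30 mm of the jig), at y = -4 mm, over the channel. The flat arm that carries it crosses the left rail at the same x, its top 42 mm above the bench at rest and about 55 mm when open.
- cube1: Bystander: a small black box (34 mm cube on a 42 x 46 x 7 mm foot, 41 mm high) standing on the right wing of the jig's board; origin under its centre.
- cube2: Bystander: a second black box like cube1, on the same wing.
- square: Bystander: small try square, 107 x 79 x 10 mm, lying beyond the jig; origin under its blade's middle.
- jar: Bystander: amber jar, 48 mm across, 60 mm high, beyond the jig; origin under its centre.
- brush: Bystander: hand brush lying left of the jig, along it; origin under its middle.
- driver: Bystander: screwdriver lying right of the jig, along it; origin under its middle.
- offcut: Bystander: wooden offcut, 75 x 20 x 14 mm, lying beyond the jig on the left; origin under its centre.
Mind the look-alikes: they are no part of the job. There is more than one size of the plate; the job needs the smallest.

How it is judged:
By the outcome, as a careful person would: the job done as asked, in the order asked, and still so for the second after the job is handed in, with the robot touching nothing.
It also fails if it takes over 40 s, if anything falls off the work surface, if the arm or the gripper's body presses on something with over 40 N, if the wrist force passes 120 N, or if a joint passes its speed limit or range.

## Working session

There is one attempt and no reset: what is moved stays moved. The work goes in short steps, Python scripts to look and compute and a shell command to move; the robot and the scene stay as the last step left them, time stands still between calls to the robot, and variables do not carry over. Pictures are saved under pics/ and viewed, and the job is handed in when it is done.

```bash
mkdir -p pics; ls; python3 - <<'E'
from workcell import bot
import cv2,numpy as np
o=bot.get_obs()
for k in o: print(k,np.round(o[k],4))
for n in ("side","top"):
    im,d=bot.camera(n); cv2.imwrite(f"pics/{n}0.png",im); np.save(f"{n}0.npy",d)
    c=bot.get_calibration(n); print(n,c)
E
```

```text
pics
clock 0.0
joint_pos [1.174  0.2414 0.0037 1.3352 0.     1.5708]
joint_vel [-0.0006 -0.0018  0.0016  0.0022  0.0021 -0.0005]
tau [ 6.00000e-04 -3.72317e+01  2.52408e+01  1.70000e-02  0.00000e+00
  0.00000e+00]
eef_pos [0.193  0.4606 0.2304]
tool_rot [ 8.326e-01  5.539e-01 -9.000e-04  6.000e-04]
ft_force [0.4401 1.1565 0.4389]
ft_torque [-0.0015  0.021  -0.0027]
grip_width 0.0853
side {'vfov': 47.39546874124954, 'cx': 248.6900600178982, 'cy': 190.11604619274775, 'R': array([[ 0.72272426, -0.690789  ,  0.02191337],
       [-0.41241851, -0.45649348, -0.78836836],
       [ 0.55459951,  0.56073546, -0.61481308]]), 't': array([-0.35284066,  0.28464751,  0.62615604])}
top {'vfov': 49.96374458078343, 'cx': 249.5179373720699, 'cy': 187.1431508136644, 'R': array([[-0.00714827, -0.99990189, -0.01204617],
       [-0.99161305,  0.00864256, -0.12895296],
       [ 0.12904442,  0.01102334, -0.99157754]]), 't': array([0.06086584, 0.56200597, 0.89826449])}
```

View pics/top0.png

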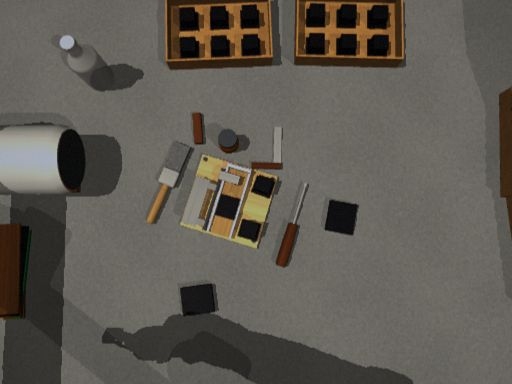

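View pics/side0.png

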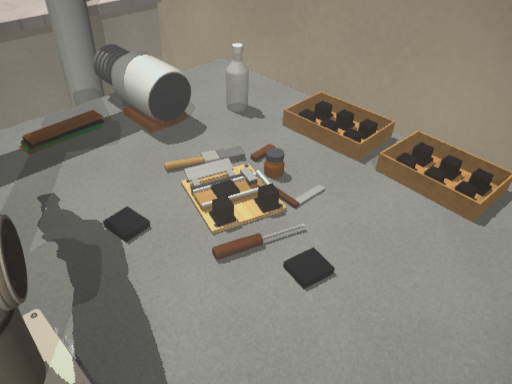

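The top view shows the jig at about (230,200), the channel running up and slightly right, the plate in it at (227,208), and the pedal on its left at (197,203). I'll enlarge it and deproject the points.

```bash
cat > h.py <<'E'
from workcell import bot
import cv2,numpy as np
def K(n):
    c=bot.get_calibration(n); f=192/np.tan(np.radians(c['vfov']/2)); return c,f
def ray(n,u,v,z):  # intersect with plane z
    c,f=K(n); R,t=c['R'],c['t']; d=R.T@np.array([(u-c['cx'])/f,(v-c['cy'])/f,1]); o=-R.T@t
    return o+d*(z-o[2])/d[2]
def deproj(n,u,v,dep):
    c,f=K(n); return c['R'].T@(np.array([(u-c['cx'])/f*dep,(v-c['cy'])/f*dep,dep])-c['t'])
def proj(n,X):
    c,f=K(n); p=c['R']@np.asarray(X)+c['t']; return np.array([c['cx']+f*p[0]/p[2],c['cy']+f*p[1]/p[2]])
def crop(im,u0,v0,w,h,s,name):
    c=cv2.resize(im[v0:v0+h,u0:u0+w],None,fx=s,fy=s,interpolation=cv2.INTER_CUBIC); cv2.imwrite(name,c)
E
python3 - <<'E'
from h import *
crop(cv2.imread('pics/top0.png'),165,140,130,120,6,'pics/top0c.png')
crop(cv2.imread('pics/side0.png'),160,130,150,110,5,'pics/side0c.png')
E
```

```text
(no output)
```

View pics/top0c.png

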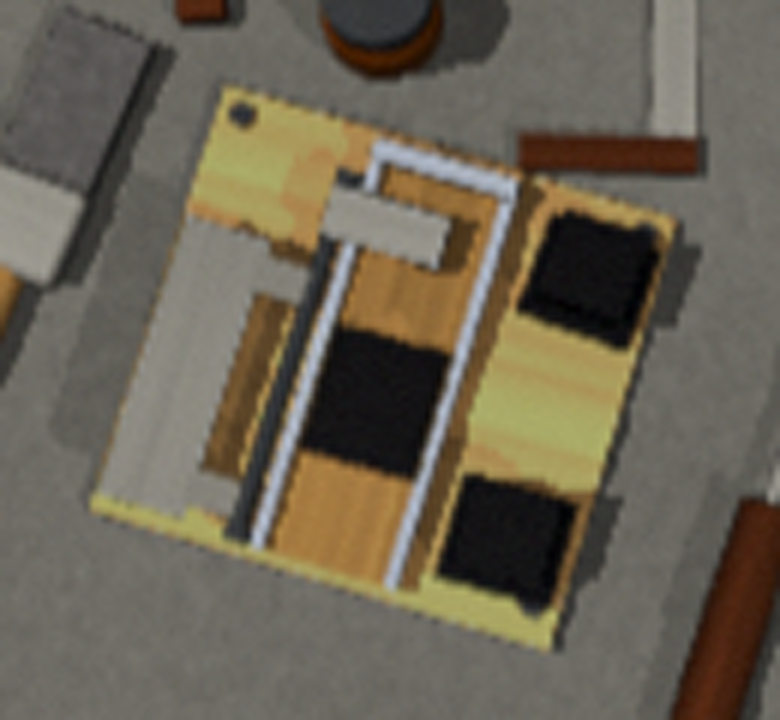

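View pics/side0c.png

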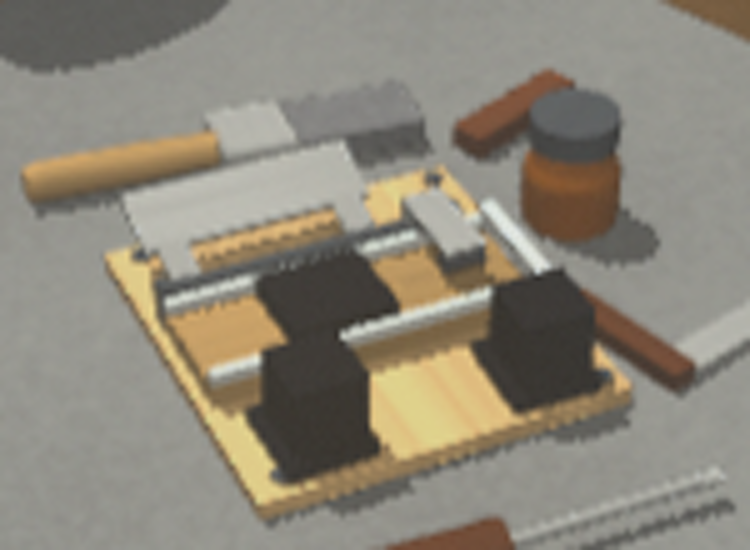

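Crop pixels: board corners (224,88), (677,218), (553,642), (92,500). Rail near ends (259,548) and (391,588). Plate top corners (343,328), (450,354), (416,474), (300,448). Next I'll fit the jig pose and check it.

```bash
cat > fit.py <<'E'
from h import *
def px(U,V): return (U+.5)/6-.5+165,(V+.5)/6-.5+140
B=[((224,88),60,95,10),((677,218),60,-91,10),((553,642),-115,-91,10),((92,500),-115,95,10),((259,548),-110,26.5,28),((391,588),-110,-26.5,28)]
P=[];Q=[]
for (p,x,y,z) in B:
    P.append(ray('top',*px(*p),z/1e3)[:2]);Q.append([x/1e3,y/1e3])
P=np.array(P);Q=np.array(Q)
def rig(Q,P):
    qm,pm=Q.mean(0),P.mean(0);H=(Q-qm).T@(P-pm)
    a=np.arctan2(H[0,1]-H[1,0],H[0,0]+H[1,1]);R=np.array([[np.cos(a),-np.sin(a)],[np.sin(a),np.cos(a)]])
    return a,R,pm-R@qm
a,R,t=rig(Q,P)
print('yaw',a,'t',t); print('res mm',np.round((P-(Q@R.T+t))*1e3,1).tolist())
pl=np.array([ray('top',*px(*p),.034)[:2] for p in [(343,328),(450,354),(416,474),(300,448)]])
plj=(pl-t)@R; print('plate jig',np.round(plj*1e3,1).tolist(),np.round(plj.mean(0)*1e3,1))
np.savez('fit.npz',a=a,R=R,t=t)
d=np.load('top0.npy')
for (U,V,l) in [(150,400,'pedal'),(380,400,'plate'),(390,230,'jaw arm'),(560,400,'board'),(350,520,'floor'),(145,400,'pedal')]:
    u,v=px(U,V); X=deproj('top',u,v,float(d[int(round(v)),int(round(u))])); print(l,np.round(X,4),'jig',np.round((X[:2]-t)@R*1e3,1))
# overlay in side
im=cv2.imread('pics/side0.png'); im=cv2.resize(im[130:240,160:310],None,fx=5,fy=5)
it=cv2.resize(cv2.imread('pics/top0.png')[140:260,165:295],None,fx=6,fy=6)
for (x,y,z) in [(60,95,10),(60,-91,10),(-115,-91,10),(-115,95,10),(-110,26.5,28),(-110,-26.5,28),(45,0,34),(-107,70,41),(2,70,41),(-52.5,70,41)]:
    X=np.r_[R@[x/1e3,y/1e3]+t,z/1e3]
    p=(proj('side',X)-[160,130]+.5)*5; cv2.circle(im,tuple(int(i) for i in p),3,(0,0,255),-1)
    p=(proj('top',X)-[165,140]+.5)*6; cv2.circle(it,tuple(int(i) for i in p),3,(0,0,255),-1)
cv2.imwrite('pics/ov_s.png',im);cv2.imwrite('pics/ov_t.png',it)
E
python3 fit.py
```

```text
yaw -0.2969301955403366 t [0.56277336 0.09477396]
res mm [[-2.7, 0.5], [-1.6, 1.0], [2.3, -0.3], [3.3, -1.0], [-0.8, -0.6], [-0.6, 0.3]]
plate jig [[-22.3, 19.2], [-20.2, -22.5], [-67.2, -23.3], [-70.3, 21.4]] [-45.   -1.3]
pedal [0.5195 0.1909 0.0445] jig [-69.5  79.3]
plate [0.5199 0.1058 0.0311] jig [-44.2  -2. ]
jaw arm [0.5834 0.1014 0.0413] jig [17.7 12.3]
board [0.5212 0.0375 0.0087] jig [-23.  -66.9]
floor [0.4752 0.118  0.0193] jig [-90.6  -3.4]
pedal [0.5197 0.1932 0.042 ] jig [-70.   81.5]
```

View pics/ov_s.png

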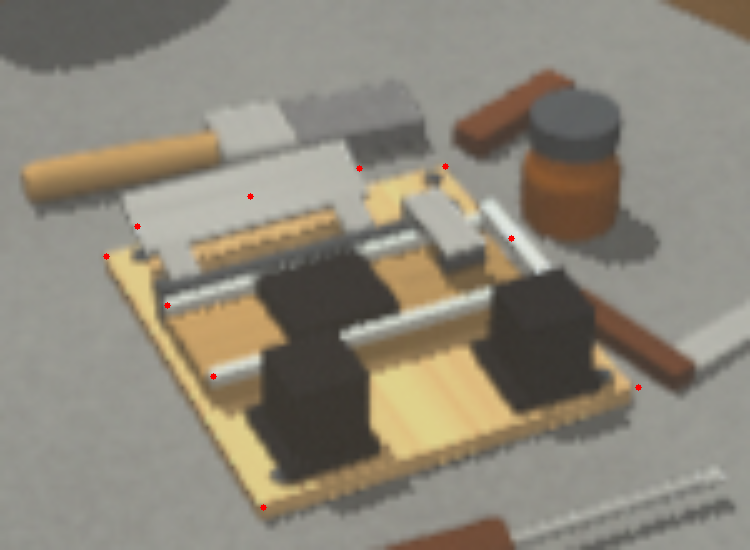

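View pics/ov_t.png

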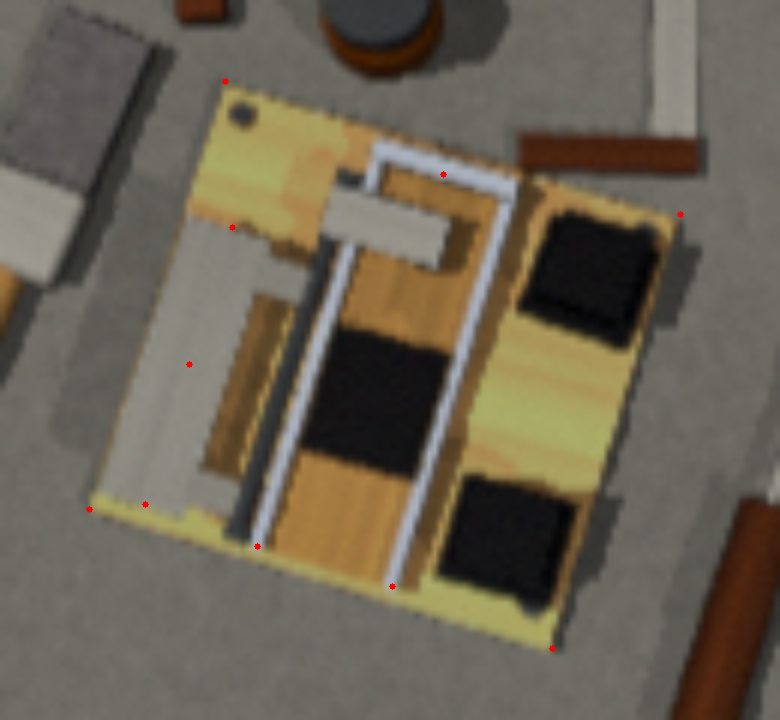

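```bash
cat > go.py <<'E'
import sys
from h import *
from scipy.spatial.transform import Rotation as Ro
f=np.load('fit.npz');R=f['R'];t=f['t'];a=float(f['a'])
o=bot.get_obs();p=np.array(o['eef_pos']);T=Ro.from_quat(o['tool_rot']).as_matrix()
G=np.array([[R[0,1],R[0,0],0],[R[1,1],R[1,0],0],[0,0,-1.]])
print('clk',round(float(o['clock']),2),'tcp jig',np.round(np.r_[(p[:2]-t)@R,p[2]]*1e3,1),'F',np.round(o['ft_force'],1),'Fjig',np.round(np.array(o['ft_force'])[:2]@R,1),'w',np.round(o['grip_width']*1e3,1))
print('rotvec tool /pi',np.round(Ro.from_matrix(T.T@G).as_rotvec()/np.pi,4))
if len(sys.argv)>1:
    x,y,z=[float(s)/1e3 for s in sys.argv[1:4]]
    D=np.r_[R@[x,y]+t,z]-p; print('delta tool units',np.round(T.T@D/.025,3),'after turn',np.round(G.T@D/.025,3))
E
python3 go.py -95 37 120
```

```text
clk 0.1 tcp jig [-460.6  241.7  230.5] F [-0.3  0.5  0.9] Fjig [-0.4  0.4] w 85.5
rotvec tool /pi [-0.      0.0006 -0.0318]
delta tool units [-6.679 15.369  4.433] after turn [-8.186 14.625  4.421]
```

```bash
python3 -m inch '[[0,0,0,0,0,-0.032,-0.41],[-0.5,0.95,0.1,0,0,0,-0.41],[-0.5,0.95,0.1,0,0,0,-0.41],[-0.5,0.95,0.1,0,0,0,-0.41],[-0.5,0.95,0.1,0,0,0,-0.41],[-0.5,0.95,0.1,0,0,0,-0.41],[-0.5,0.95,0.1,0,0,0,-0.41],[-0.5,0.95,0.1,0,0,0,-0.41]]'; python3 -m inch '[[-0.6,0.95,0.3,0,0,0,-0.41],[-0.6,0.95,0.3,0,0,0,-0.41],[-0.6,0.95,0.3,0,0,0,-0.41],[-0.6,0.95,0.3,0,0,0,-0.41],[-0.6,0.95,0.3,0,0,0,-0.41],[-0.6,0.95,0.3,0,0,0,-0.41],[-0.6,0.95,0.3,0,0,0,-0.41],[-0.5,0.95,0.3,0,0,0,-0.41]]'; python3 go.py -95 37 80
```

```text
clock: 0.9
eef_pos: [0.3271, 0.3278, 0.2133]
tool_rot: [0.804, 0.595, -0.0, 0.0]
ft_force: [0.1, -0.2, 0.5]
grip_width: 0.0604
clock: 1.7
eef_pos: [0.4743, 0.1598, 0.1531]
tool_rot: [0.804, 0.595, -0.001, -0.0]
ft_force: [0.7, -0.1, -0.3]
grip_width: 0.06
clk 1.7 tcp jig [-103.6   36.3  153.1] F [ 0.7 -0.1 -0.3] Fjig [0.7 0.1] w 60.0
rotvec tool /pi [-0.0003  0.0002  0.0001]
delta tool units [0.029 0.349 2.922] after turn [0.027 0.346 2.922]
```

```bash
python3 -m inch '[[0,0.1,0.5,0,0,0,-0.41],[0,0,0.5,0,0,0,-0.41],[0,0,0.5,0,0,0,-0.41],[0,0,0.5,0,0,0,-0.41],[0,0,0.4,0,0,0,-0.41],[0,0,0.3,0,0,0,-0.41],[0,0,0,0,0,0,-0.41],[0,0,0,0,0,0,-0.41]]'; python3 go.py -95 37 60
python3 - <<'E'
from h import *
for n in ("side","top"):
    im,d=bot.camera(n); cv2.imwrite(f"pics/{n}1.png",im); np.save(f"{n}1.npy",d)
crop(cv2.imread('pics/top1.png'),165,140,130,120,6,'pics/top1c.png')
crop(cv2.imread('pics/side1.png'),160,100,150,130,5,'pics/side1c.png')
E
```

```text
clock: 2.5
eef_pos: [0.4765, 0.1606, 0.0864]
tool_rot: [0.804, 0.595, 0.0, -0.0]
ft_force: [0.5, -1.2, 0.1]
grip_width: 0.0604
clk 2.5 tcp jig [-101.7   37.7   86.4] F [ 0.5 -1.2  0.1] Fjig [ 0.9 -1. ] w 60.4
rotvec tool /pi [-0.     -0.      0.0003]
delta tool units [-0.026  0.27   1.056] after turn [-0.026  0.27   1.056]
```

View pics/top1c.png

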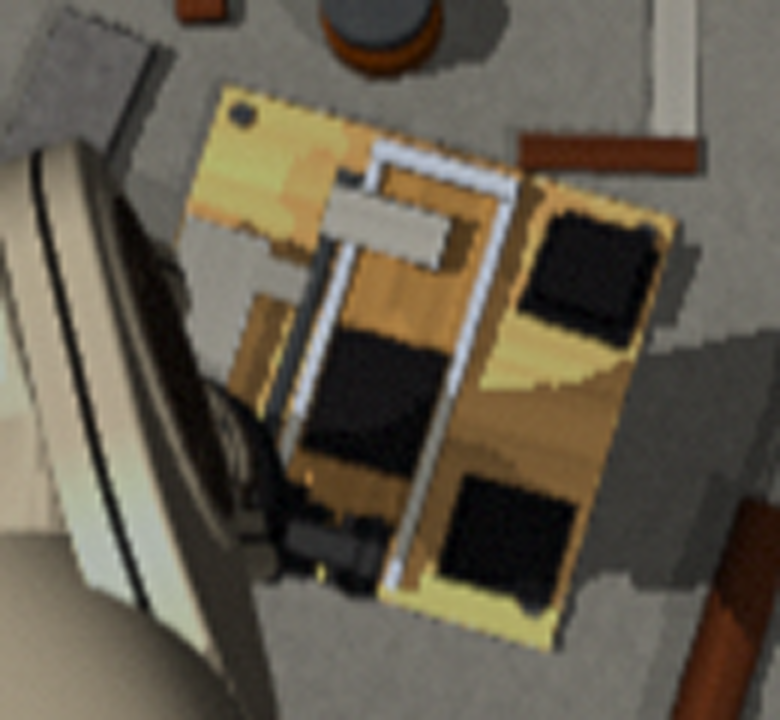

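View pics/side1c.png

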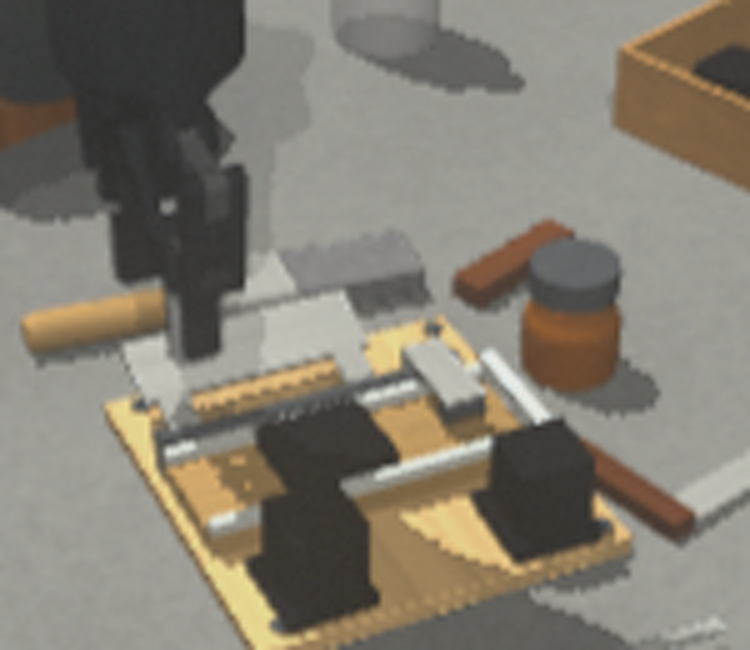

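```bash
python3 - <<'E'
from h import *
f=np.load('fit.npz');R=f['R'];t=f['t']
for U,V in [(180,357),(193,361),(222,352),(120,284),(160,278)]:
    u,v=(U+.5)/5-.5+160,(V+.5)/5-.5+100
    print((U,V),[np.round((ray('side',u,v,z)[:2]-t)@R*1e3,1).tolist() for z in (.086,.092,.098)])
for x in(-112.7,-90.7):
  for y in (0,8,-7,68,82):
    for z in (86.4,92):
      X=np.r_[R@[x/1e3,y/1e3]+t,z/1e3]; print(x,y,z,np.round((proj('side',X)-[160,100]+.5)*5))
E
```

```text
(180, 357) [[-105.1, 15.6], [-107.8, 7.6], [-110.6, -0.4]]
(193, 361) [[-101.2, 10.7], [-104.0, 2.7], [-106.9, -5.2]]
(222, 352) [[-87.9, 11.6], [-90.9, 3.6], [-93.8, -4.3]]
(120, 284) [[-108.8, 77.7], [-111.5, 69.0], [-114.3, 60.3]]
(160, 278) [[-91.4, 74.9], [-94.3, 66.2], [-97.2, 57.6]]
-112.7 0 86.4 [177. 381.]
-112.7 0 92 [176. 370.]
-112.7 8 86.4 [170. 371.]
-112.7 8 92 [169. 360.]
-112.7 -7 86.4 [183. 390.]
-112.7 -7 92 [182. 379.]
-112.7 68 86.4 [120. 297.]
-112.7 68 92 [119. 286.]
-112.7 82 86.4 [109. 281.]
-112.7 82 92 [108. 270.]
-90.7 0 86.4 [227. 368.]
-90.7 0 92 [226. 357.]
-90.7 8 86.4 [219. 358.]
-90.7 8 92 [219. 347.]
-90.7 -7 86.4 [233. 377.]
-90.7 -7 92 [233. 366.]
-90.7 68 86.4 [168. 285.]
-90.7 68 92 [167. 275.]
-90.7 82 86.4 [156. 269.]
-90.7 82 92 [155. 259.]
```

```bash
python3 -m inch '[[0,0.2,0.4,0,0,0,-0.41],[0,0,0.4,0,0,0,-0.41],[0,0,0.4,0,0,0,-0.41],[0,0,0.3,0,0,0,-0.41],[0,0,0.1,0,0,0,-0.41],[0,0,0.1,0,0,0,-0.41],[0,0,0,0,0,0,-0.41],[0,0,0,0,0,0,-0.41]]'; python3 go.py -95 37 30;python3 -m inch '[[0,0,0.1,0,0,0,-0.41],[0,0,0.1,0,0,0,-0.41],[0,0,0.1,0,0,0,-0.41],[0,0,0,0,0,0,-0.41],[0,0,0,0,0,0,-0.41],[0,0,0,0,0,0,-0.41],[0,0,0,0,0,0,-0.41],[0,0,0,0,0,0,-0.41]]'; python3 go.py -95 37 30
```

```text
clock: 3.4
eef_pos: [0.4815, 0.159, 0.0441]
tool_rot: [0.804, 0.595, 0.0, 0.0]
ft_force: [0.1, -0.1, -0.5]
grip_width: 0.0604
clk 3.4 tcp jig [-96.5  37.6  44.1] F [ 0.1 -0.1 -0.5] Fjig [ 0.1 -0. ] w 60.4
rotvec tool /pi [ 0.0001 -0.0001  0.0002]
delta tool units [-0.026  0.059  0.563] after turn [-0.026  0.059  0.563]
clock: 4.2
eef_pos: [0.4814, 0.159, 0.0364]
tool_rot: [0.804, 0.595, 0.0, 0.0]
ft_force: [-0.5, -0.1, 3.2]
grip_width: 0.0607
clk 4.2 tcp jig [-96.6  37.6  36.4] F [-0.5 -0.1  3.2] Fjig [-0.4 -0.2] w 60.7
rotvec tool /pi [ 0.0001 -0.0001  0.0002]
delta tool units [-0.023  0.064  0.257] after turn [-0.023  0.064  0.257]
```

Contact came at TCP z 36.4, as predicted, which puts the tips about 6 mm behind the TCP. Now I'll press.

```bash
python3 -m inch '[[0,0,0.1,0,0,0,-0.41],[0,0,0.1,0,0,0,-0.41],[0,0,0.1,0,0,0,-0.41],[0,0,0.1,0,0,0,-0.41],[0,0,0.1,0,0,0,-0.41],[0,0,0.05,0,0,0,-0.41],[0,0,0,0,0,0,-0.41],[0,0,0,0,0,0,-0.41]]'; python3 go.py -70 37 21.5
python3 - <<'E'
from h import *
for n in ("side","top"):
    im,d=bot.camera(n); cv2.imwrite(f"pics/{n}2.png",im); np.save(f"{n}2.npy",d)
crop(cv2.imread('pics/top2.png'),165,140,130,120,6,'pics/top2c.png')
crop(cv2.imread('pics/side2.png'),180,140,110,85,7,'pics/side2c.png')
E
```

```text
clock: 5.0
eef_pos: [0.4823, 0.1612, 0.0238]
tool_rot: [0.803, 0.596, 0.002, -0.001]
ft_force: [-1.8, 4.3, 9.1]
grip_width: 0.0601
clk 5.0 tcp jig [-96.4  40.   23.8] F [-1.8  4.3  9.1] Fjig [-3.   3.6] w 60.1
rotvec tool /pi [ 0.0002 -0.0018  0.0007]
delta tool units [-0.124  1.054  0.094] after turn [-0.121  1.054  0.094]
```

View pics/top2c.png

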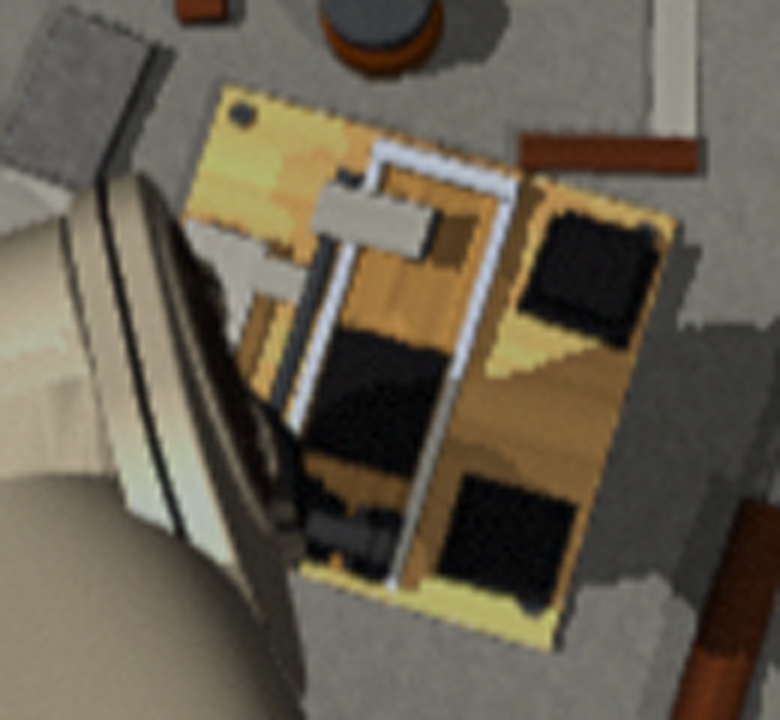

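View pics/side2c.png

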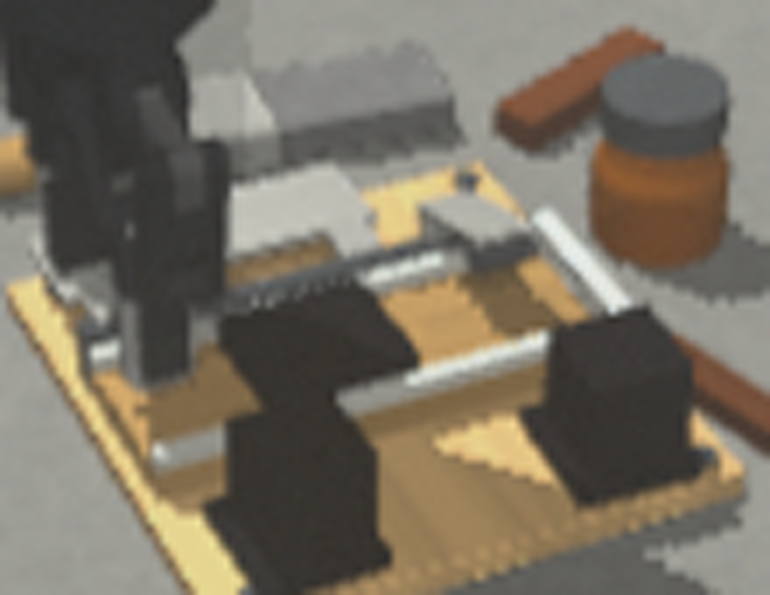

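Pressing opened the clip: the jaw is up in both views, and the tip is about 30 mm high in the channel behind the plate. I'll go slightly deeper, then push.

```bash
python3 -m inch '[[-0.03,0,0.05,0,0,0,-0.41],[-0.02,0.1,0.03,0,0,0,-0.41],[0,0.15,0,0,0,0,-0.41],[0,0.15,0,0,0,0,-0.41],[0,0.15,0,0,0,0,-0.41],[0,0.15,0,0,0,0,-0.41],[0,0.15,0,0,0,0,-0.41],[0,0.15,0,0,0,0,-0.41]]'; python3 go.py -16 37 21.5
```

```text
clock: 5.9
eef_pos: [0.5032, 0.1518, 0.0213]
tool_rot: [0.803, 0.596, -0.0, -0.002]
ft_force: [-6.6, 2.6, 11.6]
grip_width: 0.0605
clk 5.9 tcp jig [-73.6  37.1  21.3] F [-6.6  2.6 11.6] Fjig [-7.1  0.5] w 60.5
rotvec tool /pi [-0.0012 -0.0007  0.0008]
delta tool units [-0.011  2.306 -0.019] after turn [-0.005  2.306 -0.01 ]
```

```bash
python3 -m inch '[[0,0.15,0,0,0,0,-0.41],[0,0.15,0,0,0,0,-0.41],[0,0.15,0,0,0,0,-0.41],[0,0.15,0,0,0,0,-0.41],[0,0.15,0,0,0,0,-0.41],[0,0.15,0,0,0,0,-0.41],[0,0.15,0,0,0,0,-0.41],[0,0.15,0,0,0,0,-0.41]]'; python3 go.py -16 37 21.5
python3 - <<'E'
from h import *
for n in ("side",):
    im,d=bot.camera(n); cv2.imwrite(f"pics/{n}3.png",im)
crop(cv2.imread('pics/side3.png'),180,140,110,85,7,'pics/side3c.png')
E
```

```text
clock: 6.7
eef_pos: [0.5319, 0.143, 0.0213]
tool_rot: [0.803, 0.596, -0.0, -0.002]
ft_force: [-6.5, 2.5, 11.2]
grip_width: 0.0599
clk 6.7 tcp jig [-43.6  37.1  21.3] F [-6.5  2.5 11.2] Fjig [-7.   0.5] w 59.9
rotvec tool /pi [-0.0012 -0.0007  0.0008]
delta tool units [-0.008  1.105 -0.013] after turn [-0.005  1.105 -0.009]
```

View pics/side3c.png

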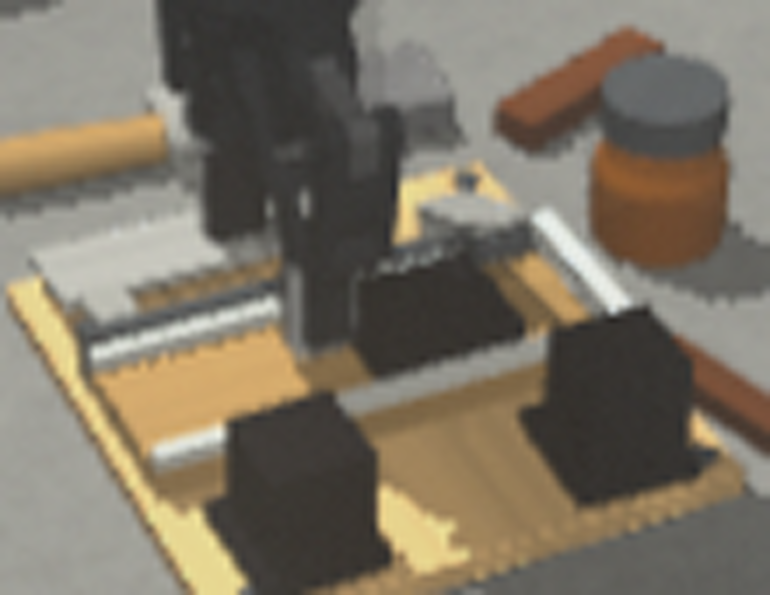

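The tip is at (320,330) in the side crop, pushing the plate, whose far edge is already at the jaw. The jaw is still up, so I'll continue.

```bash
python3 -m inch '[[0,0.15,0,0,0,0,-0.41],[0,0.15,0,0,0,0,-0.41],[0,0.15,0,0,0,0,-0.41],[0,0.15,0,0,0,0,-0.41],[0,0.1,0,0,0,0,-0.41],[0,0.1,0,0,0,0,-0.41],[0,0.05,0,0,0,0,-0.41],[0,0.05,0,0,0,0,-0.41]]'; python3 go.py -16 37 21.5
```

```text
clock: 7.55
eef_pos: [0.5535, 0.1365, 0.0214]
tool_rot: [0.803, 0.596, -0.0, -0.002]
ft_force: [-4.6, 2.6, 11.1]
grip_width: 0.0604
clk 7.55 tcp jig [-21.1  37.2  21.4] F [-4.6  2.6 11.1] Fjig [-5.2  1.2] w 60.4
rotvec tool /pi [-0.0011 -0.0007  0.0008]
delta tool units [-0.008  0.204 -0.006] after turn [-0.008  0.204 -0.005]
```

```bash
python3 -m inch '[[0,0.05,0,0,0,0,-0.41],[0,0.04,0,0,0,0,-0.41],[0,0.04,0,0,0,0,-0.41],[0,0.03,0,0,0,0,-0.41],[0,0.02,0,0,0,0,-0.41],[0,0,0,0,0,0,-0.41],[0,0,0,0,0,0,-0.41],[0,0,0,0,0,0,-0.41]]'; python3 go.py -16 37 21.5; python3 - <<'E'
from h import *
for n in ("side","top"):
    im,d=bot.camera(n); cv2.imwrite(f"pics/{n}4.png",im)
crop(cv2.imread('pics/side4.png'),180,140,110,85,7,'pics/side4c.png')
crop(cv2.imread('pics/top4.png'),165,140,130,120,6,'pics/top4c.png')
E
```

```text
clock: 8.35
eef_pos: [0.5574, 0.1353, 0.0213]
tool_rot: [0.803, 0.596, -0.0, -0.002]
ft_force: [-6.7, 4.3, 11.0]
grip_width: 0.0604
clk 8.35 tcp jig [-17.   37.2  21.3] F [-6.7  4.3 11. ] Fjig [-7.7  2.1] w 60.4
rotvec tool /pi [-0.0013 -0.0007  0.0008]
delta tool units [-0.009  0.039 -0.008] after turn [-0.009  0.039 -0.008]
```

View pics/side4c.png

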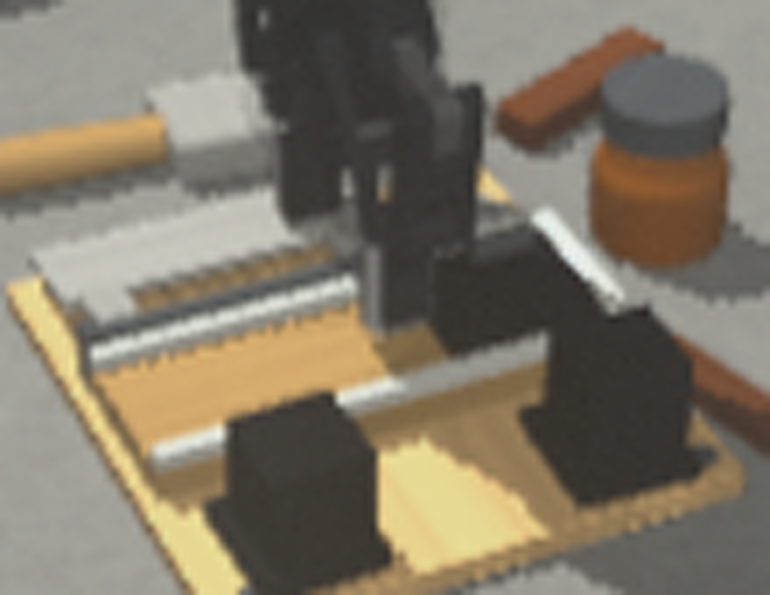

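View pics/top4c.png

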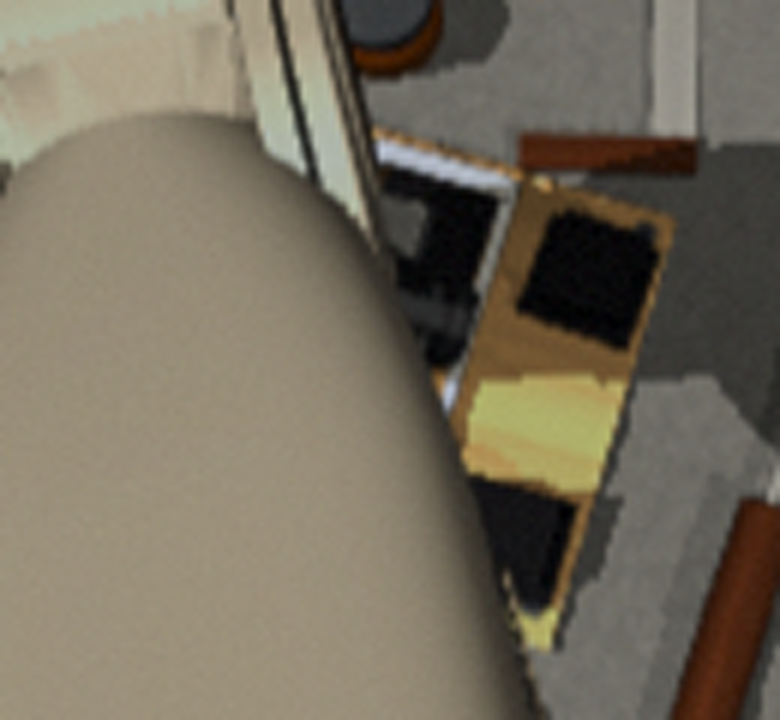

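The plate's far edge is close to the stop at (590,300), with no force jump yet. I'll creep on.

```bash
python3 -m inch '[[0,0.04,0,0,0,0,-0.41],[0,0.04,0,0,0,0,-0.41],[0,0.03,0,0,0,0,-0.41],[0,0,0,0,0,0,-0.41],[0,0,0,0,0,0,-0.41],[0,0,0,0,0,0,-0.41],[0,0,0,0,0,0,-0.41],[0,0,0,0,0,0,-0.41]]'; python3 go.py -16 37 21.5
```

```text
clock: 9.25
eef_pos: [0.5578, 0.1352, 0.0211]
tool_rot: [0.803, 0.596, -0.002, -0.004]
ft_force: [-11.4, 4.2, 14.7]
grip_width: 0.06
clk 9.25 tcp jig [-16.6  37.2  21.1] F [-11.4   4.2  14.7] Fjig [-12.1   0.6] w 60.0
rotvec tool /pi [-0.0027 -0.0007  0.0009]
delta tool units [-0.006  0.022 -0.015] after turn [-0.006  0.022 -0.015]
```

```bash
python3 -m inch '[[0,0.04,0,0,0,0,-0.41],[0,0.04,0,0,0,0,-0.41],[0,0.03,0,0,0,0,-0.41],[0,0,0,0,0,0,-0.41],[0,0,0,0,0,0,-0.41],[0,0,0,0,0,0,-0.41],[0,0,0,0,0,0,-0.41],[0,0,0,0,0,0,-0.41]]'; python3 go.py -16 37 21.5; python3 - <<'E'
from h import *
for n in ("side",):
    im,d=bot.camera(n); cv2.imwrite(f"pics/{n}5.png",im)
crop(cv2.imread('pics/side5.png'),220,150,60,50,12,'pics/side5c.png')
E
```

```text
clock: 10.05
eef_pos: [0.558, 0.135, 0.021]
tool_rot: [0.803, 0.596, -0.003, -0.006]
ft_force: [-17.0, 6.7, 19.1]
grip_width: 0.0606
clk 10.05 tcp jig [-16.4  37.1  21. ] F [-17.    6.7  19.1] Fjig [-18.2   1.5] w 60.6
rotvec tool /pi [-0.0042 -0.0006  0.001 ]
delta tool units [-0.003  0.015 -0.019] after turn [-0.003  0.015 -0.019]
```

View pics/side5c.png

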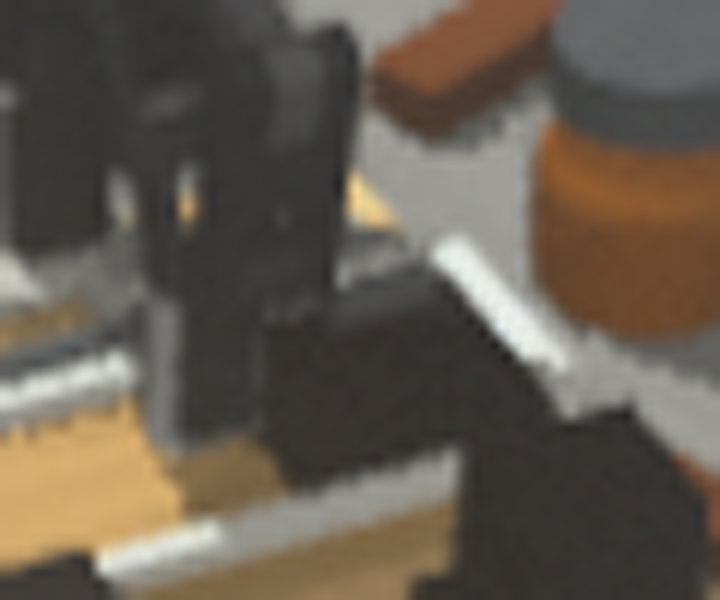

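The plate is hard against the stop: force along x is 18 N with no further motion, and TCP x is −16.4 against −16 expected. I'll unload the push a few mm, keeping the pedal down, then let the pedal up slowly.

```bash
python3 -m inch '[[0,-0.1,0,0,0,0,-0.41],[0,-0.1,0,0,0,0,-0.41],[0,-0.1,0,0,0,0,-0.41],[0,-0.05,0,0,0,0,-0.41],[0,0,0,0,0,0,-0.41],[0,0,-0.05,0,0,0,-0.41],[0,0,-0.1,0,0,0,-0.41],[0,0,-0.1,0,0,0,-0.41]]'; python3 go.py -16 37 21.5;python3 -m inch '[[0,0,-0.1,0,0,0,-0.41],[0,0,-0.1,0,0,0,-0.41],[0,0,-0.1,0,0,0,-0.41],[0,0,-0.1,0,0,0,-0.41],[0,0,-0.1,0,0,0,-0.41],[0,0,-0.1,0,0,0,-0.41],[0,0,-0.2,0,0,0,-0.41],[0,0,-0.2,0,0,0,-0.41]]'; python3 go.py -96 37 120
```

```text
clock: 10.9
eef_pos: [0.5576, 0.1347, 0.0281]
tool_rot: [0.804, 0.595, 0.001, 0.001]
ft_force: [-0.5, -1.9, 7.5]
grip_width: 0.0604
clk 10.9 tcp jig [-16.7  36.6  28.1] F [-0.5 -1.9  7.5] Fjig [ 0.1 -2. ] w 60.4
rotvec tool /pi [ 0.0009 -0.0003  0.0001]
delta tool units [0.014 0.026 0.265] after turn [0.014 0.026 0.265]
clock: 11.7
eef_pos: [0.5562, 0.1347, 0.0521]
tool_rot: [0.804, 0.595, -0.0, -0.0]
ft_force: [-0.2, 0.6, 0.3]
grip_width: 0.06
clk 11.7 tcp jig [-18.   36.2  52.1] F [-0.2  0.6  0.3] Fjig [-0.3  0.5] w 60.0
rotvec tool /pi [-0.0001  0.      0.0002]
delta tool units [ 0.032 -3.121 -2.715] after turn [ 0.031 -3.12  -2.716]
```

```bash
python3 -m inch '[[0,0,-0.5,0,0,0,-0.41],[0,0,-1,0,0,0,-0.41],[0,0,-1,0,0,0,-0.41],[0,-0.5,-0.8,0,0,0,-0.41],[0,-1,-0.3,0,0,0,-0.41],[0,-1,0,0,0,0,-0.41],[0,-1,0,0,0,0,-0.41],[0,-1,0,0,0,0,-0.41]]'; python3 -m inch '[[0,-1,0,0,0,0,-0.41],[0,-1,0,0,0,0,-0.41],[0,-1,0,0,0,0,-0.41],[0,-1,0,0,0,0,-0.41],[0,-1,0,0,0,0,-0.41],[0,-0.5,0,0,0,0,-0.41],[0,0,0,0,0,0,-0.41],[0,0,0,0,0,0,-0.41]]';python3 go.py; python3 - <<'E'
from h import *
for n in ("side","top"):
    im,d=bot.camera(n); cv2.imwrite(f"pics/{n}6.png",im); np.save(f"{n}6.npy",d)
crop(cv2.imread('pics/side6.png'),180,140,110,85,7,'pics/side6c.png')
crop(cv2.imread('pics/top6.png'),165,140,130,120,6,'pics/top6c.png')
E
```

```text
clock: 12.5
eef_pos: [0.448, 0.1678, 0.143]
tool_rot: [0.804, 0.595, 0.001, 0.0]
ft_force: [0.1, -0.3, 1.4]
grip_width: 0.0604
clock: 13.3
eef_pos: [0.3181, 0.208, 0.1425]
tool_rot: [0.804, 0.595, 0.001, 0.0]
ft_force: [0.7, 0.3, 0.5]
grip_width: 0.0601
clk 13.3 tcp jig [-267.1   36.7  142.5] F [0.7 0.3 0.5] Fjig [0.6 0.5] w 60.1
rotvec tool /pi [ 0.0005 -0.0004  0.0003]
```

View pics/side6c.png

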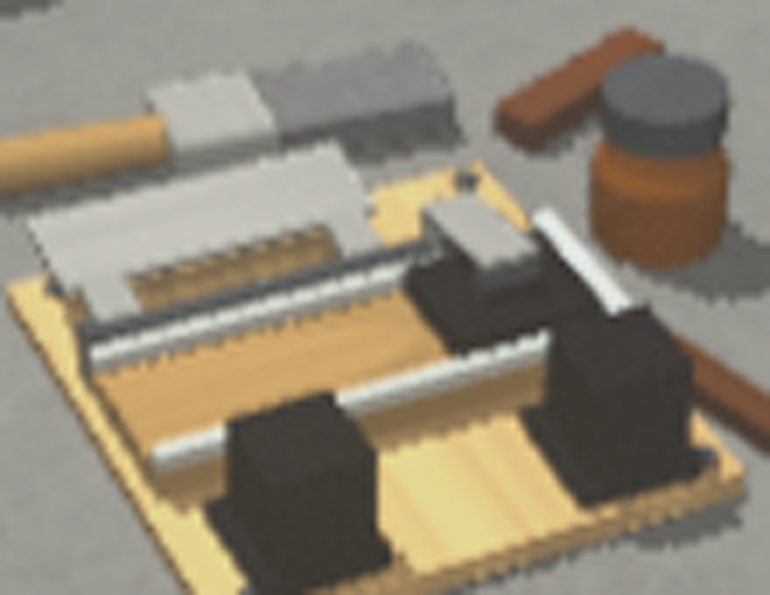

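View pics/top6c.png

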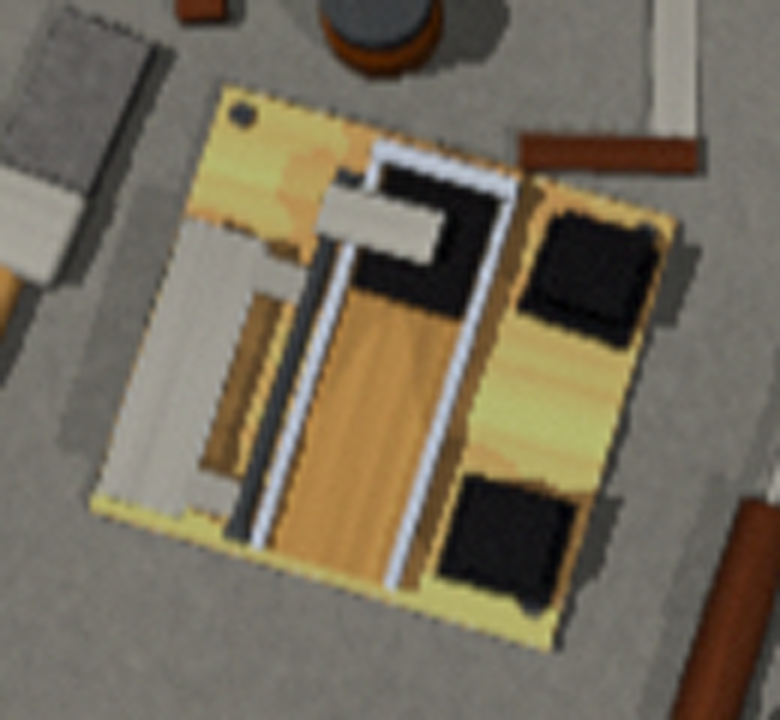

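Both views show the plate flush with the end stop, with no wood visible between them, and the jaw foot resting on it. The pedal is up, the bystanders haven't moved and the gripper is clear.

```bash
python3 -c "
from workcell import bot
print(bot.job_done())"
```

```text
the job is handed in; nothing more can be done
None
```

The job is done and handed in at about 13.4 s: the plate is home against the end stop and the jaw is clamped on it.

- **Pressing and pushing:** I set the fingers 60 mm apart, pressed the pedal with one fingertip and pushed the plate along the channel with the other. At the stop the force along the channel rose to 18 N with no further motion. The tool centre was then at jig x = −16.4 mm, against −16 mm expected for a plate fully home.
- **Release:** I took the push off first, then let the pedal up slowly and backed the arm away.
- **Final checks:** Both final views show the plate flush with the stop and the jaw resting on it. The pedal was up, the bystanders near the jig were where they had been, and the force reading was about zero. The plate was never lifted.
- **Disagreement:** My fit of the jig's outline was off by up to about 3 mm along its length, so I relied on contact force for the depth and for the home position. I judged the clamping by eye and did not measure the clip angle.

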